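Start the T-handled screw of the pipe vice in its boss

ROBOT

A 6-joint arm with a two-finger parallel gripper is mounted at the origin on the work surface. World frame = base frame: x ahead of the robot, y to its left, z up, the work surface at z = 0. Lengths are in mm, angles in rad, forces in N, time in s.
With the tool pointing down it reaches from about 275 to 750 mm from the base axis. Payload 10.2 kg.
Tool frame: the origin (TCP) lies between the finger pads, 19 mm behind the fingertips; this is the grasp point; z points along the fingers, y is the line along which they close (so a half turn about z gives the same grasp; the last joint's range is limited). The gripper opens to 85 mm and grips with 20 to 120 N. Pads are 22 mm wide; open, the fingers measure 114 mm over their backs; the gripper's body (76 mm by 85 mm) begins 54 mm behind the grasp point. The pads swing forward as they close: fully open they stand 13 mm farther back than shut.
Start: joints at [-1.437, 0.313, 1.498, -0, 1.331, -0.223], TCP at [183.358, -491.946, 249.994] pointing down, gripper open.
Joint ranges: [-2.94, 2.94], [-0.97, 2.17], [0.19, 2.56], [-1.23, 4.37], [0.02, 3.11], [-2.88, 2.88]. Speed limits (rad/s): [2.39, 2.39, 3.01, 3.14, 3.14, 3.14].

INTERFACE

Orientations are given as a unit quaternion [w, x, y, z].
In Python, from rig import sense, eyes, finish_job gives the robot as it stands.
- The arm moves only by the shell command python3 -m jog 'ROWS' [FORCE]. ROWS is JSON, a list of rows, each a list of 7 numbers: the shift along the tool's x, y, z in m, then the turn, a rotation vector about the tool's x, y, z in rad, then the finger opening in m, from 0 to 0.0854. In form: [[dx, dy, dz, rx, ry, rz, gripper], ...]. A call has 1 to 5 rows; each row shifts and turns the commanded pose from where the row before left it, along the tool's axes as they then stand; what a row does not reach is not made up. A row lasts 1/10 s, in which the tool goes at most 50 mm and 8.59 degrees, less where a joint would pass 70% of its speed; a pose out of reach is approached as far as the arm can. A call is refused whole if a number of a shift passes 0.05 or a number of a turn 0.15, either way. A call with a gripper value outside its range is refused whole. The fingers move at their own pace and stop on an object; FORCE is the grip in N (left out, the last holds). Time passes only in rows, so rows that do not move let the fingers close. It gives the time, the measured TCP pose, the force, the opening and the grip force at its end, in the units of the state.
- sense(): the state, without advancing time (a new reading comes with each control period).
- eyes.capture(name): name is "scene" or "top" or "wrist"; returns the picture (480x640x3 uint8, red, green, blue); there is no depth.
- eyes.calibration(name): a dict with "fx", "fy", "cx", "cy" (pixels), "cam_to_world" (4x4, takes a point from camera to world coordinates); the wrist camera has in their place "mount" (4x4, takes a point from camera to tool coordinates, whose origin is the TCP and whose axes are the flange's). Camera axes: x right, y down, z forward; pixel columns grow to the right and rows downward; lengths in mm; the calibration is good to about 2 mm. A picture is of the moment at which its call begins: read the wrist's pose just before it. calibration takes no time and is no camera call.
- finish_job(): hands the job in; it is judged then, once.
The state is a dict: "time_s": time; "joints": joint angles; "dq": joint speeds; "tau": joint torques, N m; "eef_pos": TCP position; "ee_rot": TCP orientation; "force": force on the tool from outside, world axes, zero at the start; "wrist_torque": the same for the moment, N m; "grip_width": opening from 0.0 (shut) to 1.0 (fully open); "grip_force": force on a finger pad.
Only numpy, scipy, OpenCV 4.12 (cv2) and the standard library are available. Lean on these libraries where they do the work, as an engineer would, in place of code of your own. Each camera call takes 0.05 s, during which the arm holds its last target. There are 200 camera calls.

TASK

The T-handled screw of the bench pipe vice has been backed out of its thread and sits loose on top of it: catch it again. Letting it ride freely up and down, turn the T-bar backward (anticlockwise from above) only until the screw drops off the end of the thread, then turn it forward one full turn so that it is started, and finish while still holding the T-bar in the gripper. Leave the hammer, the fuse box and the bowl of washers where they are.

Things in the scene. Friction and masses are not known exactly. Their poses are not given: they have to be found in the camera images.
- vise: Small cast-iron yoke pipe vice bolted to the bench, does not move. Base flange 100 x 172 mm, two legs rising along its y axis, a crosshead 130 mm wide with a round threaded boss (48 mm across, top 138 mm above the bench) in its middle. Origin: centre of the underside, on the screw's axis; z up; the screw's axis is vertical.
- tbar (a point): Centre of the T-bar on top of the bright steel screw: a level round bar 14 mm thick, 120 mm long (19 mm balls at its ends), along this point's y axis; the point is on the bar's and the screw's axes, 207 to 222 mm above the bench. A 13 mm stem runs straight down from it to a 36 mm round collar: fingertips have room to 32 mm below the bar's axis, either side of the stem.
- screw (a joint): Turning angle of the screw, rad, several turns possible; grows when the T-bar is turned backward (anticlockwise from above), falls when turned forward. Right-handed single-start thread, 6 mm a turn; it turns with little friction. It starts 0.8 to 3.8 rad short of the drop, which comes at 0 to 0.2, where the screw's thread slips off the upper end of the boss's thread.
- jaw (a joint): Height in m of the screw and the upper V jaw hanging from its foot (0.65 kg together, sinking by their weight). Rises 1 mm per rad while the loose screw is turned backward, to 0 just before the drop, then falls at once to -0.006; one turn forward from there lowers it to -0.012. It can be lifted to 0.005; once started by only about 1 mm.
- hammer: Bystander: steel hammer with wooden handle, 270 mm long, lying on the bench about 170 mm in front (+x) of the vice. Origin under its middle.
- fuse_box: Bystander: red plastic fuse box, 82 x 122 x 46 mm, on the bench at the vice's -y side. Origin: centre of its underside.
- bowl: Bystander: white ceramic bowl of washers, 108 mm across, 44 mm high, on the bench at the vice's +y side. Origin: centre of its underside.

How it is judged (in metres and radians):
On the way:
1. the screw has been turned backward past the end of the thread and has dropped (value of joint screw above -0.3 rad and value of joint jaw below -0.0035 m), for 0.2 s.
At the end, for the whole second after the job is handed in: The screw has been turned forward one turn (within 1.1 rad) from the drop, is 9.5 to 14.5 mm below its highest point on the thread, is still, and the fingers still hold the T-bar (contact of more than 2 N, TCP within 75 mm of the bar's centre) (value of joint screw between -7.4 and -5.2 rad and value of joint jaw between -0.0145 and -0.0095 m and velocity of joint screw between -0.15 and 0.15 rad/s and contact force between the fingers and screw above 2 N and distance between the grasp point and tbar below 0.075 m); the arm keeps its last pose, push and grip.
It fails at once if turned backward more than 2 rad past the drop, up the thread again (value of joint screw above 2 rad).
It fails at once if hammer, fuse box or bowl pushed more than 25 mm (distance of any of hammer, fuse_box, bowl from where it was at the start of the episode above 0.025 m).
It also fails if it takes over 70 s, if anything falls off the work surface, if the arm or the gripper's body presses on something with over 40 N, if the wrist force passes 120 N, or if a joint passes its speed limit or range.

## Working session

There is one attempt and no reset: what is moved stays moved. The work goes in short steps, Python scripts to look and compute and a shell command to move; the robot and the scene stay as the last step left them, time stands still between calls to the robot, and variables do not carry over. Pictures are saved under pics/ and viewed, at most 10 in all, crops included, and the job is handed in when it is done.

```bash
mkdir -p pics; python3 - <<'E'
from rig import sense, eyes
import cv2
s=sense();print(s)
for n in ("scene","top"):
    cv2.imwrite(f"pics/{n}0.png",eyes.capture(n)[:,:,::-1])
    print(n,eyes.calibration(n))
print(eyes.calibration("wrist"))
E
```

```text
{'time_s': 0.0, 'joints': array([-1.43741871e+00,  3.13473044e-01,  1.49844545e+00,  1.36649839e-05,
        1.33100702e+00, -2.23367683e-01]), 'dq': array([-0.00026004,  0.00034489,  0.00076839,  0.00091251, -0.00169306,
       -0.00229925]), 'tau': array([ 2.71525607e-05, -4.12265432e+01, -2.59744996e+01, -1.23145710e-04,
        4.15379312e-03,  3.01195549e-07]), 'eef_pos': array([ 183.31911439, -491.70226808,  249.42012123]), 'ee_rot': array([-6.65460039e-04,  9.84133804e-01,  1.77426639e-01,  3.66052600e-05]), 'force': array([ 0.35410104, -0.14313212, -0.1483016 ]), 'wrist_torque': array([-1.72065433e-02,  2.74208268e-05, -1.30869819e-03]), 'grip_force': 0.0, 'grip_width': 1.0033740224852692}
scene {'fx': 460.91819157004664, 'fy': 460.91819157004664, 'cx': 321.98845563885635, 'cy': 236.40133438283843, 'cam_to_world': array([[ 7.46586656e-01,  5.73785540e-01, -3.36717269e-01,
         8.88417064e+02],
       [ 6.65220215e-01, -6.36602170e-01,  3.90153486e-01,
        -2.77419779e+02],
       [ 9.50948490e-03, -5.15274521e-01, -8.56972425e-01,
         8.52528125e+02],
       [ 0.
[... 293 characters left out ...]
99997689e-01,  3.19561614e-04, -2.12609560e-03,
         3.55535163e+01],
       [ 2.09669841e-03, -7.38334838e-02, -9.97268379e-01,
         1.37131735e+03],
       [ 0.00000000e+00,  0.00000000e+00,  0.00000000e+00,
         1.00000000e+00]])}
{'fx': 385.33897813189816, 'fy': 385.33897813189816, 'cx': 322.1020976737648, 'cy': 240.90447360493377, 'mount': array([[-1.08995097e-04, -9.62631662e-01, -2.70814090e-01,
         6.99002726e+01],
       [ 9.99999148e-01,  2.47397093e-04, -1.28186565e-03,
        -1.56374598e+00],
       [ 1.30096308e-03, -2.70813999e-01,  9.62630815e-01,
        -1.23453054e+02],
       [ 0.00000000e+00,  0.00000000e+00,  0.00000000e+00,
         1.00000000e+00]])}
```

View pics/scene0.png

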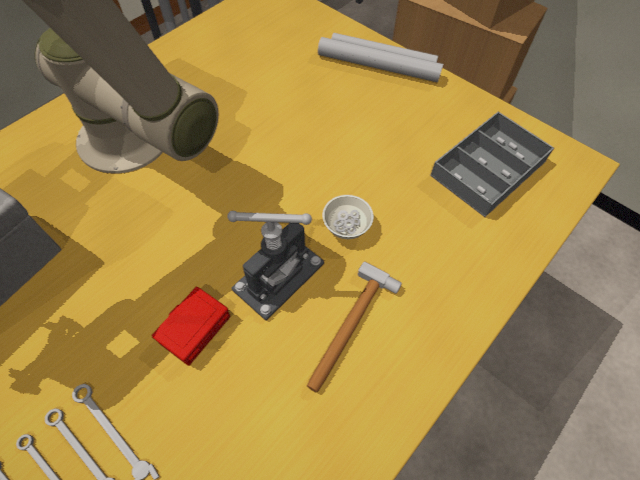

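View pics/top0.png

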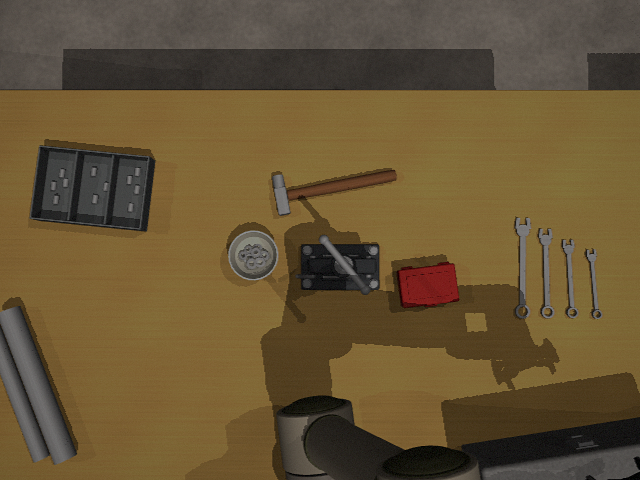

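The scene view shows the T-bar with its ends at about (233,217) and (308,219). In the top view they are at about (324,239) and (368,291), with the bowl to the left and the fuse box to the right. I'll triangulate from these.

```bash
cat > h.py <<'E'
import numpy as np
from rig import sense, eyes
from scipy.spatial.transform import Rotation as R
def ray(c,u,v,T=None):
    k=eyes.calibration(c) ; T=k["cam_to_world"] if T is None else T
    d=T[:3,:3]@[(u-k["cx"])/k["fx"],(v-k["cy"])/k["fy"],1]
    return T[:3,3],d/np.linalg.norm(d)
def tri(r1,r2):
    A=sum(np.eye(3)-np.outer(d,d) for _,d in (r1,r2)); b=sum((np.eye(3)-np.outer(d,d))@o for o,d in (r1,r2))
    p=np.linalg.solve(A,b); return p,[np.linalg.norm(np.cross(p-o,d)) for o,d in (r1,r2)]
def atz(r,z): o,d=r; return o+d*(z-o[2])/d[2]
def tool():
    s=sense(); q=s["ee_rot"]; T=np.eye(4); T[:3,:3]=R.from_quat([q[1],q[2],q[3],q[0]]).as_matrix(); T[:3,3]=s["eef_pos"]; return s,T
def wproj(p,T):
    k=eyes.calibration("wrist"); C=T@k["mount"]; q=np.linalg.inv(C)@np.r_[p,1]; return k["fx"]*q[0]/q[2]+k["cx"],k["fy"]*q[1]/q[2]+k["cy"]
E
python3 - <<'E'
from h import *
for a,b in (((233,217),(368,291)),((308,219),(324,239))):
    print(tri(ray("scene",*a),ray("top",*b)))
P=[atz(ray("top",*b),215) for b in((368,291),(324,239))]
c=(P[0]+P[1])/2;d=P[1]-P[0];print(P,c,np.linalg.norm(d),np.degrees(np.arctan2(d[1],d[0])))
for b in ((301,243),(379,243),(379,291),(301,291)): print(atz(ray("top",*b),10))
s,T=tool();print(T.round(3))
E
```

```text
(array([502.74276439, -59.83533016, 215.77452641]), [np.float64(2.4147448057372607), np.float64(2.414744805737367)])
(array([598.58497597,  20.47438997, 217.09055681]), [np.float64(1.251219129140329), np.float64(1.2512191291404113)])
[array([501.30144499, -61.85780989, 215.        ]), array([597.86611131,  19.53086058, 215.        ])] [549.58377815 -21.16347465 215.        ] 126.28875825344643 40.1255664710556
[602.4389282   67.14327848  10.        ]
[ 602.37858438 -103.95012968   10.        ]
[ 497.51553752 -103.12452102   10.        ]
[497.60300934  66.9973954   10.        ]
[[ 9.37000e-01  3.49000e-01 -0.00000e+00  1.83324e+02]
 [ 3.49000e-01 -9.37000e-01  1.00000e-03 -4.91750e+02]
 [ 0.00000e+00 -1.00000e-03 -1.00000e+00  2.49515e+02]
 [ 0.00000e+00  0.00000e+00  0.00000e+00  1.00000e+00]]
```

```bash
python3 -m jog '[[0.025,-0.0157,-0.01,0,0,0,0.04],[0.0257,-0.0157,-0.01,0,0,0,0.04],[0.0255,-0.0157,-0.01,0,0,0,0.04],[0.0255,-0.0157,-0.01,0,0,0,0.04],[0.0255,-0.0157,-0.01,0,0,0,0.04]]' 40
for i in 1 2 3; do :; done
python3 -m jog '[[0.0255,-0.0157,0,0,0,0,0.04],[0.0255,-0.0157,0,0,0,0,0.04],[0.0255,-0.0157,0,0,0,0,0.04],[0.0255,-0.0157,0,0,0,0,0.04],[0.0255,-0.0157,0,0,0,0,0.04]]'
python3 -m jog '[[0.0255,-0.0157,0,0,0,0,0.04],[0.0255,-0.0157,0,0,0,0,0.04],[0.0255,-0.0157,0,0,0,0,0.04],[0.0255,-0.0157,0,0,0,0,0.04],[0.0255,-0.0157,0,0,0,0,0.04]]'
python3 -m jog '[[0.0255,-0.0157,0,0,0,0,0.04],[0.0255,-0.0157,0,0,0,0,0.04],[0.0255,-0.0157,0,0,0,0,0.04],[0.0255,-0.0157,0,0,0,0,0.04],[0.0255,-0.0157,0,0,0,0,0.04]]'
python3 -m jog '[[0,0,0,0,0,-0.115,0.04],[0,0,0,0,0,-0.115,0.04],[0,0,0,0,0,-0.115,0.04],[0,0,0,0,0,0,0.04]]'
python3 - <<'E'
from h import *; import cv2
s,T=tool();print(T.round(3),s["joints"],s["grip_width"])
cv2.imwrite("pics/w1.png",eyes.capture("wrist")[:,:,::-1])
print(wproj([549.5,-20.5,216],T), wproj([549.5,-20.5,300],T))
E
```

```text
time_s: 0.6
eef_pos: [275.7, -372.8, 300.2]
ee_rot: [-0.0, 0.984, 0.177, -0.0]
force: [0.3, 0.0, -0.1]
grip_width: 0.466
grip_force: 0.0
time_s: 1.1
eef_pos: [367.7, -254.7, 299.8]
ee_rot: [-0.0, 0.984, 0.177, -0.0]
force: [-0.6, -0.5, -0.6]
grip_width: 0.471
grip_force: 0.0
time_s: 1.6
eef_pos: [459.8, -136.6, 299.7]
ee_rot: [-0.0, 0.984, 0.177, -0.0]
force: [0.5, -0.1, 0.5]
grip_width: 0.468
grip_force: 0.0
time_s: 2.1
eef_pos: [551.8, -18.5, 299.7]
ee_rot: [-0.0, 0.984, 0.177, -0.0]
force: [0.2, -0.4, 0.8]
grip_width: 0.464
grip_force: 0.0
time_s: 2.5
eef_pos: [551.2, -19.6, 299.6]
ee_rot: [-0.0, 0.939, 0.344, -0.0]
force: [0.1, -0.8, -0.2]
grip_width: 0.469
grip_force: 0.0
[[ 7.63000e-01  6.46000e-01 -1.00000e-03  5.51204e+02]
 [ 6.46000e-01 -7.63000e-01  0.00000e+00 -1.96200e+01]
 [-0.00000e+00 -1.00000e-03 -1.00000e+00  2.99633e+02]
 [ 0.00000e+00  0.00000e+00  0.00000e+00  1.00000e+00]] [-2.48047657e-01  3.43214842e-01  1.32727610e+00  3.31257420e-05
  1.47191094e+00  6.19882260e-01] 0.4692033656773664
(np.float64(323.77060696933745), np.float64(264.67069904576704)) (np.float64(324.37465488271255), np.float64(342.10953268800336))
```

View pics/w1.png

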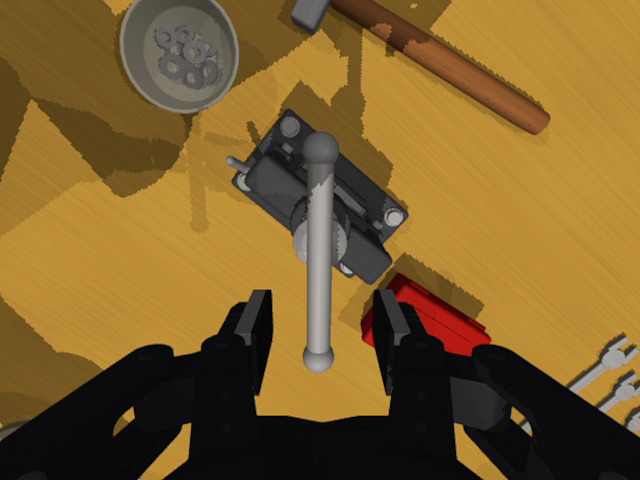

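The bar lies along the tool's x axis, with its balls at (321,148) and (318,359). The bowl, hammer and fuse box are all clear.

```bash
python3 - <<'E'
from h import *
s,T=tool();k=eyes.calibration("wrist");C=T@k["mount"]
for z in (210,214,218):
    P=[atz(ray("wrist",*b,T=C),z) for b in((318,359),(321,148))]
    c=(P[0]+P[1])/2;d=P[1]-P[0];print(z,c,np.linalg.norm(d),np.linalg.inv(T)@np.r_[c,1],np.arctan2(d[1],d[0])-np.arctan2(T[1,0],T[0,0]))
E
```

```text
210 [547.64535755 -18.78708777 210.        ] 129.09390126707453 [-2.12185921 -2.91254374 89.71680401  1.        ] -0.015497632432418418
214 [548.71048829 -17.9377402  214.        ] 126.67123722275919 [-0.76151176 -2.87896878 85.71627626  1.        ] -0.015497632432418418
218 [549.77561903 -17.08839264 218.        ] 124.24857317844385 [ 0.59883569 -2.84539382 81.7157485   1.        ] -0.015497632432418307
```

```bash
python3 -m jog '[[0,-0.0025,0.02,0,0,0.015,0.04],[0,0,0.02,0,0,0,0.04],[0,0,0.02,0,0,0,0.04],[0,0,0.02,0,0,0,0.04],[0,0,0.008,0,0,0,0.04]]'
python3 -m jog '[[0,0,0,0,0,0,0.025],[0,0,0,0,0,0,0.019],[0,0,0,0,0,0,0.019],[0,0,0,0,0,0,0.019]]' 20
python3 - <<'E'
from h import *; import cv2
s,T=tool();print(T.round(3),s["joints"],s["grip_width"],s["wrist_torque"])
a=eyes.capture("wrist")[140:440,160:480,::-1]; b=eyes.capture("scene")[170:290,200:360,::-1]
cv2.imwrite("pics/m2.png",cv2.hconcat([cv2.resize(a,(400,375)),cv2.resize(b,(400,375))]))
E
```

```text
time_s: 3.05
eef_pos: [549.0, -17.7, 210.2]
ee_rot: [-0.001, 0.942, 0.335, -0.001]
force: [0.8, 0.0, 0.1]
grip_width: 0.463
grip_force: 0.0
time_s: 3.45
eef_pos: [549.9, -17.8, 212.8]
ee_rot: [0.0, 0.942, 0.337, 0.001]
force: [-0.0, 0.2, -0.2]
grip_width: 0.227
grip_force: 0.0
[[ 7.73000e-01  6.34000e-01  1.00000e-03  5.49941e+02]
 [ 6.34000e-01 -7.73000e-01 -0.00000e+00 -1.78230e+01]
 [ 1.00000e-03  1.00000e-03 -1.00000e+00  2.12758e+02]
 [ 0.00000e+00  0.00000e+00  0.00000e+00  1.00000e+00]] [-2.45379814e-01  3.97815882e-01  1.47798515e+00  2.22232535e-05
  1.26442496e+00  6.38904479e-01] 0.22725717531567405 [-0.00884129  0.01760967  0.04360938]
```

View pics/m2.png

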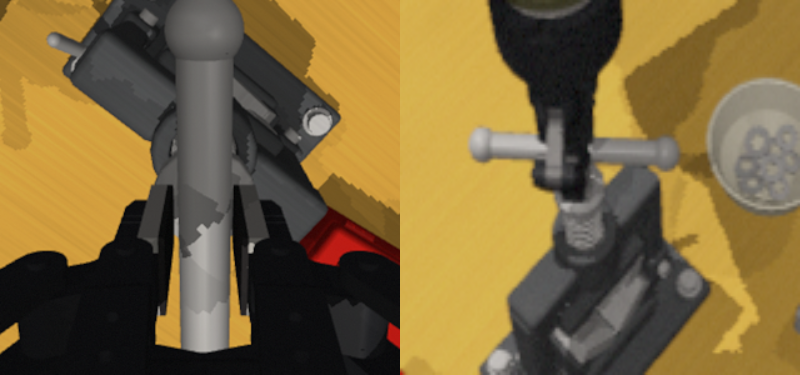

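```bash
cat > snap.py <<'E'
import sys,cv2; from h import *
s,T=tool(); a=eyes.capture("wrist"); b=eyes.capture("scene")
cv2.imwrite(f"pics/w_{sys.argv[1]}.png",a[:,:,::-1]); cv2.imwrite(f"pics/s_{sys.argv[1]}.png",b[:,:,::-1])
g=cv2.medianBlur(cv2.cvtColor(a[100:240,240:400],cv2.COLOR_RGB2GRAY),3)
c=cv2.HoughCircles(g,cv2.HOUGH_GRADIENT_ALT,1.0,50,param1=150,param2=0.6,minRadius=24,maxRadius=38)
print(sys.argv[1],"yaw",np.arctan2(T[1,0],T[0,0]).round(3),"q6",s["joints"][5].round(3),T[:3,3].round(1),"F",s["force"].round(1),"Mz",s["wrist_torque"].round(2),"ball",None if c is None else c[0][0]+[240,100,0])
E
python3 snap.py a0
J='python3 -m jog'
$J '[[0,0,0,0,0,-0.075,0.018],[0,0,0,0,0,-0.075,0.018],[0,0,0,0,0,-0.075,0.018],[0,0,0,0,0,-0.075,0.018]]' >/dev/null; python3 snap.py a1
$J '[[0,0,0,0,0,-0.075,0.018],[0,0,0,0,0,-0.075,0.018],[0,0,0,0,0,-0.075,0.018],[0,0,0,0,0,-0.075,0.018]]' >/dev/null; python3 snap.py a2
$J '[[0,0,0,0,0,-0.075,0.018],[0,0,0,0,0,-0.075,0.018],[0,0,0,0,0,-0.075,0.018],[0,0,0,0,0,-0.075,0.018]]' >/dev/null; python3 snap.py a3
$J '[[0,0,0,0,0,-0.075,0.018],[0,0,0,0,0,-0.075,0.018],[0,0,0,0,0,-0.075,0.018],[0,0,0,0,0,-0.075,0.018]]' >/dev/null; python3 snap.py a4
python3 - <<'E'
import cv2,numpy as np
r=[cv2.vconcat([cv2.resize(cv2.imread(f"pics/w_a{i}.png")[110:300,240:400],(160,190)),cv2.resize(cv2.imread(f"pics/s_a{i}.png")[190:280,220:320],(160,144))]) for i in range(5)]
cv2.imwrite("pics/m3.png",cv2.hconcat(r))
E
```

```text
a0 yaw 0.687 q6 0.639 [549.8 -17.8 212.4] F [0.7 0.3 0.2] Mz [ 0.02 -0.    0.02] ball [325.         163.          30.48168755]
a1 yaw 0.989 q6 0.336 [549.8 -18.3 212.1] F [-0.1 -3.2  1.1] Mz [-0.41 -0.04 -0.04] ball [364.       167.        31.411726]
a2 yaw 1.287 q6 0.038 [549.9 -18.3 212.3] F [ 1.1 -2.8  0.3] Mz [-0.53 -0.12 -0.14] ball [365.        165.         30.8250618]
a3 yaw 1.586 q6 -0.261 [550.  -18.  212.2] F [ 3.  -3.1  0.1] Mz [-0.42 -0.28 -0.07] ball [366.         168.          32.15645981]
a4 yaw 1.885 q6 -0.56 [549.8 -17.6 212.1] F [ 2.5  0.1 -0.4] Mz [-0.13 -0.33 -0.1 ] ball [363.         168.          29.71897507]
```

View pics/m3.png

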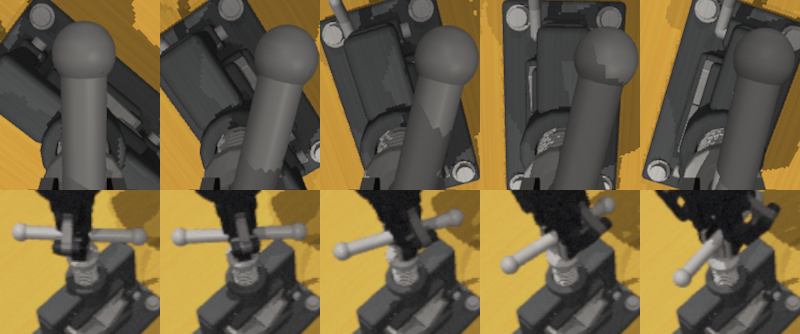

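The bar follows the fingers with about 0.2 rad of lag. The last frame may show a slightly smaller ball, so I'll compare a3 and a4 enlarged, plus a small further step.

```bash
J='python3 -m jog'
$J '[[0,0,0,0,0,-0.05,0.018],[0,0,0,0,0,-0.05,0.018],[0,0,0,0,0,-0.05,0.018],[0,0,0,0,0,0,0.018]]' >/dev/null; python3 snap.py a5
python3 - <<'E'
import cv2
r=[cv2.resize(cv2.imread(f"pics/w_a{i}.png")[120:320,260:420],(266,333),interpolation=cv2.INTER_CUBIC) for i in (3,4,5)]
q=[cv2.resize(cv2.imread(f"pics/s_a{i}.png")[215:275,235:315],(266,200),interpolation=cv2.INTER_CUBIC) for i in (3,4,5)]
cv2.imwrite("pics/m4.png",cv2.vconcat([cv2.hconcat(r),cv2.hconcat(q)]))
E
```

```text
a5 yaw 2.033 q6 -0.708 [549.8 -17.6 212.1] F [ 1.5 -0.5  0.4] Mz [-0.09 -0.26 -0.01] ball [365.         165.          28.68009377]
```

View pics/m4.png

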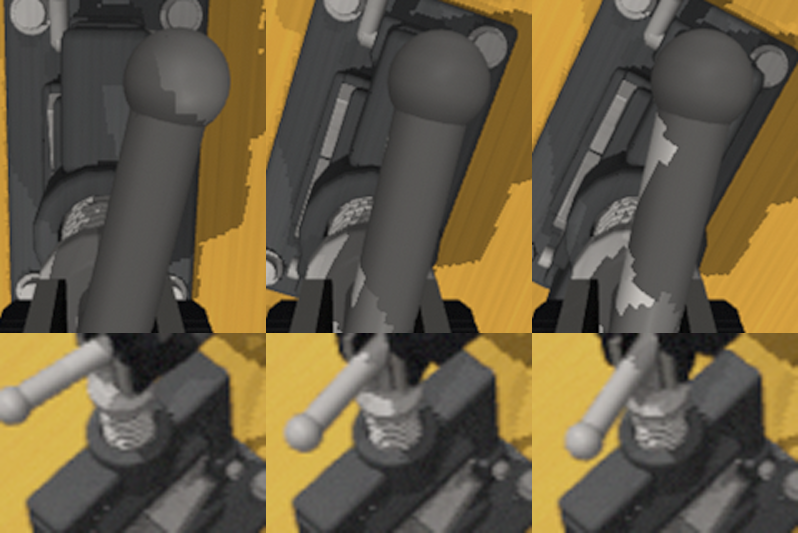

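No drop yet: the gap between collar and boss is unchanged over about 1.15 rad of bar turn. I'll carry on backward in steps.

```bash
J='python3 -m jog'
$J '[[0,0,0,0,0,-0.075,0.018],[0,0,0,0,0,-0.075,0.018],[0,0,0,0,0,-0.075,0.018],[0,0,0,0,0,-0.075,0.018]]' >/dev/null; python3 snap.py a6
$J '[[0,0,0,0,0,-0.075,0.018],[0,0,0,0,0,-0.075,0.018],[0,0,0,0,0,-0.075,0.018],[0,0,0,0,0,-0.075,0.018]]' >/dev/null; python3 snap.py a7
$J '[[0,0,0,0,0,-0.075,0.018],[0,0,0,0,0,-0.075,0.018],[0,0,0,0,0,-0.075,0.018],[0,0,0,0,0,-0.075,0.018]]' >/dev/null; python3 snap.py a8
$J '[[0,0,0,0,0,-0.075,0.018],[0,0,0,0,0,-0.075,0.018],[0,0,0,0,0,-0.075,0.018],[0,0,0,0,0,-0.075,0.018]]' >/dev/null; python3 snap.py a9
python3 - <<'E'
import cv2
I=(5,6,7,8,9)
r=[cv2.resize(cv2.imread(f"pics/w_a{i}.png")[120:320,260:420],(160,200)) for i in I]
q=[cv2.resize(cv2.imread(f"pics/s_a{i}.png")[210:280,245:295],(160,224),interpolation=cv2.INTER_CUBIC) for i in I]
cv2.imwrite("pics/m5.png",cv2.vconcat([cv2.hconcat(r),cv2.hconcat(q)]))
E
```

```text
a6 yaw 2.337 q6 -1.011 [549.7 -17.6 212.3] F [0.1 0.5 2.7] Mz [ 0.03 -0.01 -0.1 ] ball [365.         169.          30.30631638]
a7 yaw 2.636 q6 -1.31 [549.6 -17.8 212.4] F [-0.3 -0.2  5. ] Mz [-0.07  0.2  -0.15] ball [364.         167.          29.02006531]
a8 yaw 2.935 q6 -1.609 [549.5 -17.9 212.3] F [-1.9 -0.9  6. ] Mz [-0.14  0.37 -0.16] ball [367.         165.          28.15471649]
a9 yaw -3.048 q6 -1.91 [549.5 -18.1 212.4] F [-3.1 -1.9  7.3] Mz [-0.26  0.42 -0.19] ball [367.         168.          29.13162231]
```

View pics/m5.png

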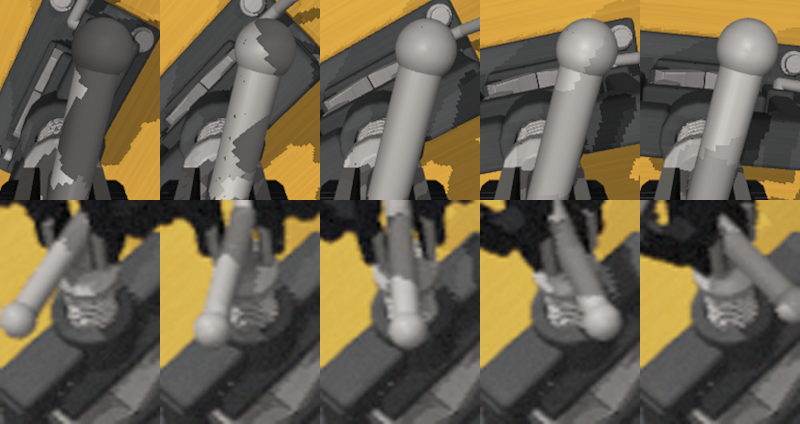

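Still no drop, but an upward force of 7 N is building, so the pads are dragging on the bar. I'll back off a little within the slack to free it.

```bash
J='python3 -m jog'
$J '[[0,0,-0.001,0,0,0.06,0.019],[0,0,-0.001,0,0,0.06,0.019],[0,0,0,0,0,0,0.019]]' >/dev/null; python3 snap.py b0
$J '[[0,0,0,0,0,-0.06,0.019],[0,0,0,0,0,-0.06,0.019],[0,0,0,0,0,-0.05,0.019]]' >/dev/null; python3 snap.py b1
$J '[[0,0,0,0,0,-0.05,0.019],[0,0,0,0,0,-0.05,0.019],[0,0,0,0,0,-0.05,0.019],[0,0,0,0,0,0,0.019]]' >/dev/null; python3 snap.py b2
$J '[[0,0,0,0,0,0.06,0.019],[0,0,0,0,0,0.06,0.019],[0,0,0,0,0,0,0.019]]' >/dev/null; python3 snap.py b3
```

```text
b0 yaw 3.113 q6 -1.787 [549.5 -17.6 213.6] F [-0.9 -0.8 -0.2] Mz [-0.02  0.04 -0.07] ball [337.         162.          28.64296722]
b1 yaw -2.994 q6 -1.963 [549.3 -18.  213.7] F [-2.1 -2.6  1.4] Mz [-0.31  0.31 -0.09] ball [370.         168.          28.36223221]
b2 yaw -2.847 q6 -2.11 [549.5 -18.  213.8] F [-2.  -2.5  0.5] Mz [-0.37  0.33 -0.04] ball [367.         167.          28.47896576]
b3 yaw -2.968 q6 -1.99 [549.8 -17.5 214. ] F [ 0.5  0.  -0.1] Mz [-0.02 -0.02 -0.02] ball [343.         161.          28.63244438]
```

```bash
python3 - <<'E'
import cv2
def w(n): return cv2.resize(cv2.imread(f"pics/w_{n}.png")[110:310,250:410],(256,320),interpolation=cv2.INTER_CUBIC)
def s(n): return cv2.resize(cv2.imread(f"pics/s_{n}.png")[200:260,230:310],(256,192),interpolation=cv2.INTER_CUBIC)
cv2.imwrite("pics/m6.png",cv2.vconcat([cv2.hconcat([f(n) for n in("a0","a6","b3")]) for f in (w,s)]))
E
```

```text
(no output)
```

View pics/m6.png

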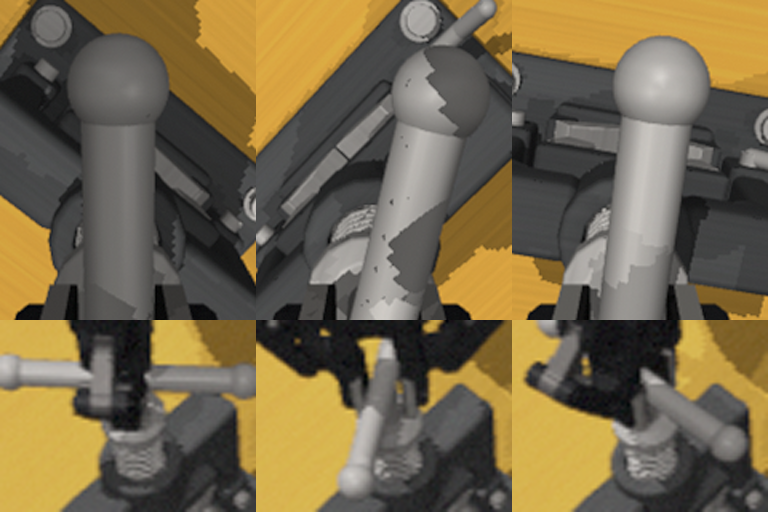

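```bash
cat > fit.py <<'E'
from h import *; from scipy.optimize import least_squares
k=eyes.calibration("scene"); Ti=np.linalg.inv(k["cam_to_world"])
def pr(p):
    q=Ti@np.r_[p,1]; return np.array([k["fx"]*q[0]/q[2]+k["cx"],k["fy"]*q[1]/q[2]+k["cy"]])
def fit(obs,y0):  # obs: list of (sign, u, v)
    f=lambda x: np.concatenate([pr([549.5+g*60*np.cos(x[1]),-18+g*60*np.sin(x[1]),x[0]])-[u,v] for g,u,v in obs])
    r=least_squares(f,[212,y0]); return r.x, r.fun
E
python3 - <<'E'
from fit import *
print("a0",fit([(-1,231.9,216.25),(1,306,218.75)],0.69))
print("b3 both",fit([(-1,298.1,238.1),(1,241,202.5)],-3.05))
print("b3",fit([(-1,298.1,238.1)],-3.05))
# a6 visible ball: (353,478)
print("a6",fit([(-1,(353-256)/3.2+230,(478-320)/3.2+200)],2.2))
# from m5 (crop 245,210 scale3.2; tile 160): a5..a9
for n,(x,y),y0 in (("a5",(17,320),1.85),("a6",(210,328),2.1),("a7",(408,331),2.4),("a8",(601,318),2.7),("a9",(792,303),3.0)):
    i="a5 a6 a7 a8 a9".split().index(n)
    print(n,fit([(-1,245+(x-160*i)/3.2,210+(y-200)/3.2)],y0))
E
```

```text
a0 (array([215.82298608,   0.69665726]), array([ 1.41973644, -0.08536926, -0.10058389, -0.31181888]))
b3 both (array([208.55914532,  -3.02744277]), array([ 0.81546302, -0.4321026 ,  1.30995052,  0.03774803]))
b3 (array([209.99977066,  -3.06221286]), array([-5.68434189e-14,  0.00000000e+00]))
a6 (array([212.35107905,   2.10396559]), array([ 3.18891580e-11, -1.32700961e-10]))
a5 (array([207.46750061,   1.8018772 ]), array([ 2.40447662e-11, -2.98143732e-11]))
a6 (array([210.42784024,   2.10905718]), array([-5.68434189e-14, -2.84217094e-14]))
a7 (array([208.62432083,   2.42400162]), array([-5.68434189e-14,  0.00000000e+00]))
a8 (array([213.84651302,   2.71198083]), array([0.00000000e+00, 2.84217094e-14]))
a9 (array([212.55613502,   3.00975034]), array([ 0.00000000e+00, -2.84217094e-14]))
```

Heights from the scene fit come out at 208–213 mm, and the ball radii fall from about 31 to 28.6 px around a4. That suggests the screw has already dropped, at about 1 rad, so I won't turn back any further. To settle it, I'll touch the top of the bar with the closed fingers. The TCP should stop near 244 if it has not dropped, and near 238 if it has.

```bash
J='python3 -m jog'
$J '[[0,0,0,0,0,0,0.03],[0,0,0,0,0,0,0.03],[0,0,-0.02,0,0,0,0.03],[0,0,-0.02,0,0,0,0.03],[0,0,0,0,0,0,0]]' | grep -E "pos|force:"
$J '[[0,0,0,0,0,0,0],[0,0,0,0,0,0,0],[0,0,0,0,0,0,0],[0,0,0.004,0,0,0,0],[0,0,0,0,0,0,0]]' | grep -E "pos|force:|width"
python3 snap.py c0
$J '[[0,0,0.002,0,0,0,0],[0,0,0,0,0,0,0]]' | grep -E "pos|^force:"
$J '[[0,0,0.002,0,0,0,0],[0,0,0,0,0,0,0]]' | grep -E "pos|^force:"
$J '[[0,0,0.002,0,0,0,0],[0,0,0,0,0,0,0]]' | grep -E "pos|^force:"
```

```text
eef_pos: [550.5, -17.9, 256.4]
force: [-0.4, 0.6, -0.3]
grip_force: 0.0
eef_pos: [549.4, -17.7, 249.0]
force: [-0.4, 0.1, -0.4]
grip_width: -0.002
grip_force: 0.0
c0 yaw -2.966 q6 -1.991 [549.4 -17.7 249. ] F [-0.4  0.1 -0.4] Mz [-0.04 -0.05  0.01] ball None
eef_pos: [549.6, -17.8, 247.7]
force: [-0.1, -0.1, 0.4]
eef_pos: [549.6, -17.8, 245.7]
force: [-0.3, -1.3, -0.4]
eef_pos: [549.6, -17.8, 243.7]
force: [-0.1, 0.3, -0.5]
```

```bash
J='python3 -m jog'
for i in 1; do
$J '[[0,0,0.001,0,0,0,0],[0,0,0,0,0,0,0]]' | grep -E "pos|^force:"
$J '[[0,0,0.001,0,0,0,0],[0,0,0,0,0,0,0]]' | grep -E "pos|^force:"
$J '[[0,0,0.001,0,0,0,0],[0,0,0,0,0,0,0]]' | grep -E "pos|^force:"
$J '[[0,0,0.001,0,0,0,0],[0,0,0,0,0,0,0]]' | grep -E "pos|^force:"
done
```

```text
eef_pos: [549.7, -17.8, 242.9]
force: [-0.9, 0.3, -0.8]
eef_pos: [549.8, -17.8, 242.5]
force: [-1.0, 0.2, 3.0]
eef_pos: [549.8, -17.8, 242.3]
force: [-3.2, 0.5, 8.5]
eef_pos: [549.9, -17.8, 242.1]
force: [-5.0, 0.7, 14.3]
```

Contact came at TCP z≈242.7, so the bar axis is about 216.7 mm, between the two cases. A better check is to return to the height of w1 and compare the pixel distance between the balls there (211 px). 6 mm of height changes it by about 6 px.

```bash
J='python3 -m jog'
$J '[[0,0,-0.02,0,0,0.08,0.04],[0,0,-0.02,0,0,0,0.04],[0,0,-0.02,0,0,0,0.04],[0,0,0,0,0,0,0.04],[0,0,0,0,0,0,0.04]]' | grep -E "pos|^force:"
python3 snap.py d0
cat > balls.py <<'E'
import cv2,sys
from h import *
def balls(n):
    a=cv2.imread(f"pics/{n}.png"); g=cv2.cvtColor(a,cv2.COLOR_BGR2GRAY); out=[]
    for y in (90,310):
        c=cv2.HoughCircles(cv2.GaussianBlur(g[y:y+110,260:390],(0,0),1),cv2.HOUGH_GRADIENT,1,60,param1=120,param2=12,minRadius=13,maxRadius=22)
        out.append(None if c is None else c[0][0]+[260,y,0])
    return out
for n in sys.argv[1:]: print(n,balls(n))
a=[cv2.resize(cv2.imread(f"pics/{n}.png")[120:390,270:370],(200,540)) for n in sys.argv[1:]]
cv2.imwrite("pics/m7.png",cv2.hconcat(a))
E
python3 balls.py w1 w_d0; python3 -c "
from h import *;s,T=tool();print(T.round(4))"
```

```text
eef_pos: [549.6, -17.8, 299.3]
force: [-0.1, -0.6, -0.3]
d0 yaw -3.046 q6 -1.911 [549.6 -17.8 299.3] F [-0.1 -0.6 -0.3] Mz [-0.02  0.03 -0.04] ball None
w1 [array([320.5       , 148.5       ,  18.10000038]), array([318.5       , 354.5       ,  15.60000038])]
w_d0 [array([325.5       , 148.5       ,  16.89999962]), array([316.5       , 354.5       ,  15.60000038])]
[[-9.955000e-01 -9.500000e-02 -2.100000e-03  5.493456e+02]
 [-9.500000e-02  9.955000e-01  6.000000e-04 -1.771870e+01]
 [ 2.000000e-03  7.000000e-04 -1.000000e+00  2.986582e+02]
 [ 0.000000e+00  0.000000e+00  0.000000e+00  1.000000e+00]]
```

View pics/m7.png

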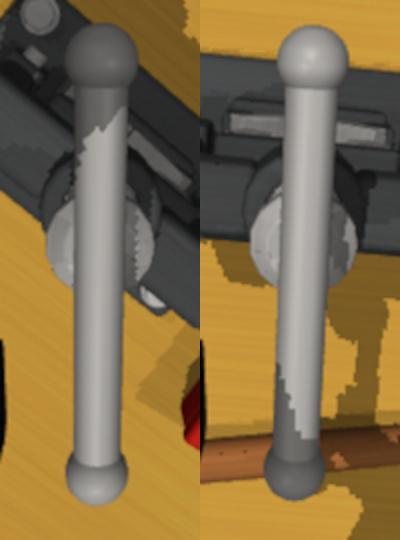

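Ball to ball, the bar now spans about 475 against 482 enlarged px at the start. It is therefore about 3.7 mm lower although it was turned back 2.5 rad, so it dropped around a4 and the screw is now at about +1.6 rad. I'll regrasp loosely and turn forward about 7.8 rad, ending at q6≈2.75, with one regrasp.

```bash
J='python3 -m jog'
$J '[[0,0,0.02,0,0,-0.04,0.04],[0,0,0.02,0,0,0,0.04],[0,0,0.02,0,0,0,0.04],[0,0,0.02,0,0,0,0.04],[0,0,0.006,0,0,0,0.04]]' | grep -E "pos|^force:"
$J '[[0,0,0,0,0,0,0.025],[0,0,0,0,0,0,0.019],[0,0,0,0,0,0,0.019],[0,0,0,0,0,0,0.019]]' | grep -E "pos|^force:|width"
python3 snap.py e0
$J '[[0,0,0,0,0,0.1,0.019],[0,0,0,0,0,0.1,0.019],[0,0,0,0,0,0.1,0.019],[0,0,0,0,0,0.1,0.019],[0,0,0,0,0,0.1,0.019]]' >/dev/null; python3 snap.py e1
$J '[[0,0,0,0,0,0.1,0.019],[0,0,0,0,0,0.1,0.019],[0,0,0,0,0,0.1,0.019],[0,0,0,0,0,0.1,0.019],[0,0,0,0,0,0.1,0.019]]' >/dev/null; python3 snap.py e2
```

```text
eef_pos: [548.6, -17.5, 211.1]
force: [-0.1, -0.2, 0.2]
eef_pos: [549.9, -17.8, 214.7]
force: [0.1, -0.6, -0.5]
grip_width: 0.224
e0 yaw -3.006 q6 -1.951 [549.9 -17.8 214.7] F [ 0.1 -0.6 -0.5] Mz [ 0.02 -0.01 -0.01] ball [335.        160.         28.3875885]
e1 yaw 2.773 q6 -1.447 [549.9 -18.1 214.2] F [ 2.1 -2.  -0.7] Mz [-0.29 -0.22  0.04] ball [273.         167.          28.32128143]
e2 yaw 2.276 q6 -0.95 [549.7 -18.  213.9] F [ 2.1 -2.1 -1.6] Mz [-0.21 -0.2   0.06] ball [273.         168.          27.99302483]
```

```bash
J='python3 -m jog'
$J '[[0,0,0.0005,0,0,0.1,0.019],[0,0,0.0005,0,0,0.1,0.019],[0,0,0.0005,0,0,0.1,0.019],[0,0,0.0005,0,0,0.1,0.019],[0,0,0.0005,0,0,0.1,0.019]]' >/dev/null; python3 snap.py e3
$J '[[0,0,0.0002,0,0,0.1,0.019],[0,0,0.0002,0,0,0.1,0.019],[0,0,0.0002,0,0,0.1,0.019],[0,0,0.0002,0,0,0.1,0.019],[0,0,0.0002,0,0,0.1,0.019]]' >/dev/null; python3 snap.py e4
$J '[[0,0,0.0002,0,0,0.1,0.019],[0,0,0.0002,0,0,0.1,0.019],[0,0,0.0002,0,0,0.1,0.019],[0,0,0.0002,0,0,0.1,0.019],[0,0,0.0002,0,0,0.1,0.019]]' >/dev/null; python3 snap.py e5
$J '[[0,0,0.0002,0,0,0.1,0.019],[0,0,0.0002,0,0,0.1,0.019],[0,0,0.0002,0,0,0.1,0.019],[0,0,0.0002,0,0,0.1,0.019],[0,0,0.0002,0,0,0.1,0.019]]' >/dev/null; python3 snap.py e6
$J '[[0,0,0.0002,0,0,0.1,0.019],[0,0,0.0002,0,0,0.1,0.019],[0,0,0.0002,0,0,0.1,0.019],[0,0,0.0002,0,0,0.1,0.019],[0,0,0.0002,0,0,0.1,0.019]]' >/dev/null; python3 snap.py e7
$J '[[0,0,0.0002,0,0,0.1,0.019],[0,0,0.0002,0,0,0.1,0.019],[0,0,0.0002,0,0,0.1,0.019],[0,0,0.0002,0,0,0.1,0.019],[0,0,0.0002,0,0,0.1,0.019]]' >/dev/null; python3 snap.py e8
$J '[[0,0,0.0002,0,0,0.1,0.019],[0,0,0.0002,0,0,0.1,0.019],[0,0,0.0002,0,0,0.1,0.019],[0,0,0.0002,0,0,0.1,0.019],[0,0,0.0002,0,0,0.1,0.019]]' >/dev/null; python3 snap.py e9
```

```text
e3 yaw 1.778 q6 -0.452 [550.  -17.9 212.7] F [-1.3 -0.2  7.7] Mz [-0.09  0.26  0.18] ball [267.         165.          29.48031044]
e4 yaw 1.278 q6 0.048 [550.1 -17.8 211.7] F [-0.6 -0.9  7.5] Mz [-0.02  0.14  0.1 ] ball [274.         170.          30.03951073]
e5 yaw 0.778 q6 0.547 [550.2 -17.9 210.5] F [ 0.5 -1.1  6.3] Mz [-0.04 -0.03  0.11] ball [269.         170.          28.73291969]
e6 yaw 0.278 q6 1.047 [550.2 -18.  209.4] F [ 1.5 -1.2  6.8] Mz [-0.23 -0.2   0.11] ball [271.         169.          29.84165382]
e7 yaw -0.221 q6 1.547 [550.1 -18.1 208.2] F [ 0.5 -0.7  6. ] Mz [-0.35 -0.15  0.16] ball [269.         168.          29.33763313]
e8 yaw -0.721 q6 2.046 [549.8 -18.  206.9] F [-0.4 -1.9  5.1] Mz [-0.26  0.07  0.1 ] ball [273.         168.          30.50490761]
e9 yaw -1.221 q6 2.546 [549.7 -17.7 205.8] F [-0.2 -0.4  6.4] Mz [-0.14 -0.02  0.13] ball [270.         166.          28.95586967]
```

```bash
J='python3 -m jog'
$J '[[0,0,0,0,0,-0.1,0.03],[0,0,0,0,0,-0.1,0.04],[0,0,0,0,0,-0.06,0.04],[0,0,-0.025,0,0,0,0.04],[0,0,-0.025,0,0,0,0.04]]' | grep -E "pos|^force:"
$J '[[0,0,0,0,0,-0.13,0.04],[0,0,0,0,0,-0.13,0.04],[0,0,0,0,0,-0.13,0.04],[0,0,0,0,0,-0.13,0.04],[0,0,0,0,0,-0.13,0.04]]'  | grep -E "pos|^force:"
$J '[[0,0,0,0,0,-0.13,0.04],[0,0,0,0,0,-0.13,0.04],[0,0,0,0,0,-0.13,0.04],[0,0,0,0,0,-0.13,0.04],[0,0,0,0,0,-0.13,0.04]]'  >/dev/null
$J '[[0,0,0,0,0,-0.13,0.04],[0,0,0,0,0,-0.13,0.04],[0,0,0,0,0,-0.13,0.04],[0,0,0,0,0,-0.13,0.04],[0,0,0,0,0,-0.13,0.04]]'  >/dev/null
$J '[[0,0,0,0,0,-0.13,0.04],[0,0,0,0,0,-0.13,0.04],[0,0,0,0,0,-0.13,0.04],[0,0,0,0,0,-0.13,0.04],[0,0,0,0,0,-0.13,0.04]]'  >/dev/null
$J '[[0,0,0,0,0,-0.13,0.04],[0,0,0,0,0,-0.13,0.04],[0,0,0,0,0,-0.13,0.04],[0,0,-0.02,0,0,-0.13,0.04],[0,0,-0.02,0,0,0,0.04]]'  | grep -E "time|pos|^force:"
$J '[[0,0,0,0,0,0,0.04],[0,0,0,0,0,0,0.04]]' >/dev/null
python3 snap.py f0; python3 balls.py w_d0 w_f0
```

```text
eef_pos: [549.1, -17.4, 255.0]
force: [-0.2, 0.3, -1.2]
eef_pos: [549.3, -17.5, 254.7]
force: [-0.4, -0.3, -0.8]
time_s: 22.35
eef_pos: [549.2, -17.5, 295.0]
force: [0.4, -0.1, 1.2]
f0 yaw 2.16 q6 -0.835 [549.4 -17.6 294.6] F [-0.4  0.3 -0.1] Mz [-0.03  0.04 -0.01] ball None
w_d0 [array([325.5       , 148.5       ,  16.89999962]), array([316.5       , 354.5       ,  15.60000038])]
w_f0 [array([321.5       , 150.5       ,  16.89999962]), array([324.5       , 356.5       ,  14.10000038])]
```

View pics/m7.png

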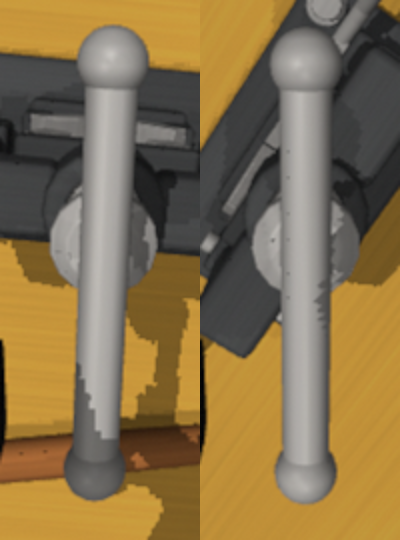

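The bar is about 4.5 mm lower than at d0, as expected for 4.2 rad of forward turn, and aligned with the fingers. I'll descend and turn forward about 3.55 rad more.

```bash
J='python3 -m jog'
$J '[[0,0,0.02,0,0,0,0.04],[0,0,0.02,0,0,0,0.04],[0,0,0.02,0,0,0,0.04],[0,0,0.02,0,0,0,0.04],[0,0,0.003,0,0,0,0.04]]' | grep -E "pos|^force:"
$J '[[0,0,0,0,0,0,0.025],[0,0,0,0,0,0,0.019],[0,0,0,0,0,0,0.019],[0,0,0,0,0,0,0.019]]' | grep -E "pos|^force:|width"
$J '[[0,0,0,0,0,0.1,0.019],[0,0,0,0,0,0.1,0.019],[0,0,0,0,0,0.1,0.019],[0,0,0,0,0,0.1,0.019],[0,0,0,0,0,0.1,0.019]]' >/dev/null; python3 snap.py g1
$J '[[0,0,0.0001,0,0,0.1,0.019],[0,0,0.0001,0,0,0.1,0.019],[0,0,0.0001,0,0,0.1,0.019],[0,0,0.0001,0,0,0.1,0.019],[0,0,0.0001,0,0,0.1,0.019]]' >/dev/null; python3 snap.py g2
$J '[[0,0,0.0001,0,0,0.1,0.019],[0,0,0.0001,0,0,0.1,0.019],[0,0,0.0001,0,0,0.1,0.019],[0,0,0.0001,0,0,0.1,0.019],[0,0,0.0001,0,0,0.1,0.019]]' >/dev/null; python3 snap.py g3
$J '[[0,0,0.0001,0,0,0.1,0.019],[0,0,0.0001,0,0,0.1,0.019],[0,0,0.0001,0,0,0.1,0.019],[0,0,0.0001,0,0,0.1,0.019],[0,0,0.0001,0,0,0.1,0.019]]' >/dev/null; python3 snap.py g4
$J '[[0,0,0.0001,0,0,0.1,0.019],[0,0,0.0001,0,0,0.1,0.019],[0,0,0.0001,0,0,0.1,0.019],[0,0,0.0001,0,0,0.1,0.019],[0,0,0.0001,0,0,0.1,0.019]]' >/dev/null; python3 snap.py g5
$J '[[0,0,0.0001,0,0,0.1,0.019],[0,0,0.0001,0,0,0.1,0.019],[0,0,0.0001,0,0,0.1,0.019],[0,0,0.0001,0,0,0.1,0.019],[0,0,0.0001,0,0,0.1,0.019]]' >/dev/null; python3 snap.py g6
```

```text
eef_pos: [548.4, -17.5, 209.5]
force: [0.5, 0.0, 0.0]
eef_pos: [549.9, -17.8, 213.1]
force: [-0.7, -0.3, 0.1]
grip_width: 0.224
g1 yaw 1.653 q6 -0.328 [549.8 -17.7 212.8] F [-0.9 -0.3 -0.9] Mz [ 0.03 -0.11  0.09] ball [277.         167.          28.90955925]
g2 yaw 1.156 q6 0.169 [550.  -17.7 212.3] F [ 2.   1.1 -1.6] Mz [ 0.13 -0.26  0.07] ball [276.         168.          30.04592133]
g3 yaw 0.658 q6 0.668 [550.1 -17.8 211.8] F [ 2.5  0.8 -0.6] Mz [ 0.01 -0.48  0.05] ball [276.         166.          28.96111298]
g4 yaw 0.159 q6 1.166 [550.1 -18.  211.3] F [ 2.9 -1.2 -0.3] Mz [-0.17 -0.5   0.03] ball [275.         166.          28.19247627]
g5 yaw -0.34 q6 1.666 [549.8 -18.1 210.7] F [ 2.4 -2.1 -0. ] Mz [-0.27 -0.42  0.09] ball [274.         166.          28.88513184]
g6 yaw -0.84 q6 2.165 [549.6 -18.  210.2] F [ 1.1 -0.9  0.3] Mz [-0.22 -0.17  0.07] ball [275.         167.          30.16789627]
```

```bash
J='python3 -m jog'
$J '[[0,0,0.0003,0,0,0.1,0.019],[0,0,0.0003,0,0,0.1,0.019],[0,0,0.0003,0,0,0.1,0.019],[0,0,0.0003,0,0,0.1,0.019],[0,0,0.0003,0,0,0.1,0.019]]' >/dev/null; python3 snap.py g7
$J '[[0,0,0,0,0,0.04,0.019],[0,0,0,0,0,0,0.016],[0,0,0,0,0,0,0.012],[0,0,0,0,0,0,0.008],[0,0,0,0,0,0,0.008]]' 30 | grep -E "pos|force|width"
$J '[[0,0,0,0,0,0,0.008],[0,0,0,0,0,0,0.008],[0,0,0,0,0,0,0.008],[0,0,0,0,0,0,0.008]]' 30 | grep -E "time|pos|force|width"
python3 snap.py h0
```

```text
g7 yaw -1.339 q6 2.665 [549.8 -17.8 209.2] F [-0.4 -0.2  6. ] Mz [-0.1  -0.    0.13] ball [273.         163.          28.69228554]
eef_pos: [549.9, -17.7, 208.7]
force: [3.2, 1.0, 3.8]
grip_width: 0.151
grip_force: 30.0
time_s: 28.65
eef_pos: [549.8, -17.7, 208.7]
force: [4.0, 2.1, 5.3]
grip_width: 0.153
grip_force: 30.1
h0 yaw -1.383 q6 2.708 [549.8 -17.7 208.7] F [4.  2.1 5.3] Mz [ 0.23 -0.59 -0.01] ball [322.         157.          29.17428017]
```

The bar is gripped and aligned. Total forward turn is 7.7 rad, which puts the screw at about −6.1. The heights seen from w1 to f0 (−7.6 mm measured, −7.7 expected) confirm the drop, so I'll hand in.

```bash
python3 -c "
from rig import finish_job
print(finish_job())"
```

```text
the job is handed in; nothing more can be done
None
```

I handed the job in with the gripper holding the T-bar at about 30 N: the screw dropped off the thread, overshot backward by an estimated 1.6 rad (limit 2), then went forward to about one turn past the drop (≈ −6.1 rad, jaw ≈ −12 mm, estimated from camera and touch checks); the judge returned no verdict.

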